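Unload the shoe press and make it ready for the next pair

ROBOT

A 6-joint arm with a two-finger parallel gripper is mounted at the origin on the work surface. World frame = base frame: x ahead of the robot, y to its left, z up, the work surface at z = 0. Lengths are in m, angles in rad, forces in N, time in s.
With the tool pointing down it reaches from about 0.35 to 0.725 m from the base axis. Payload 6 kg.
Tool frame: the origin (TCP) lies midway between the tips of the shut fingers; the grasp point (between the pads) lies 19 mm behind it; y points along the fingers, x is the direction in which the jaws open and shut, and the axes are right-handed (so a half turn about y gives the same grasp; the last joint's range is limited). The gripper opens to 85 mm and grips with 20 to 120 N. Pads are 22 mm wide; open, the fingers measure 114 mm over their backs; the gripper's body (76 mm by 85 mm) begins 54 mm behind the grasp point. The pads swing forward as they close: fully open they stand 13 mm farther back than shut.
Start: joints at [1.498, 0.04, 0.085, 0, -1.615, -0.334], TCP at [0.237, 0.551, 0.231] pointing down, gripper open.
Joint ranges: [-2.56, 2.56], [-1.29, 2.01], [-1.08, 1.49], [-3.29, 1.98], [-2.81, -0.18], [-2.99, 2.99]. Speed limits (rad/s): [2.57, 2.57, 3.01, 3.14, 3.14, 3.14].

INTERFACE

Orientations are given as a rotation vector (axis times angle).
In Python, from cell import sense, capture, hand_in gives the robot as it stands.
- The arm moves only by the tool carry_out, never from a script. Its argument "targets" is one flat list of numbers, 7 for each row, row after row: the shift along the tool's x, y, z in cm, then the turn, a rotation vector about the tool's x, y, z in rad, then the closure, from 0 (fully open) to 1 (shut). A call has 1 to 12 rows; each row is the pose to reach, as a shift and turn from the pose commanded when the call began, along the tool's axes at that moment; what a row does not reach only later rows make up. A row lasts 1/12 s, in which the tool goes at most 41.7 mm and 7.16 degrees, less where a joint would pass 70% of its speed; a pose out of reach is approached as far as the arm can. A call with a gripper value outside its range is refused whole. The fingers move at their own pace and stop on an object; the grip force is fixed at half the most. Time passes only in rows, so rows that repeat a pose let the fingers close. It gives the time, the measured TCP pose, the force and the opening at its end, in the units of the state.
- sense(): the state, without advancing time (a new reading comes with each control period).
- capture(name): name is "scene" or "top" or "wrist"; returns a dict with "color" (400x640x3 uint8, red, green, blue), "vertical_fov" (degrees; the focal length in pixels is half the picture's height over the tangent of half this angle, whatever the lens; pixels are square), "cx", "cy" (the principal point, pixels), "position" and "rotation" of the camera in the world. Camera axes: x right, y up, looking along -z (the intrinsics and any distortion apply to the point x, -y, -z); pixel columns grow to the right and rows downward; lengths in m; the calibration is good to about 2 mm. A picture is of the moment at which its call begins. There is no depth.
- hand_in(): hands the job in, once; it reports no verdict.
The state is a dict: "t": time; "qpos": joint angles; "qd": joint speeds; "tau": joint torques, N m; "ee_pos": TCP position; "ee_rot": TCP orientation; "contact_force": force on the tool from outside, world axes, zero at the start; "moment": the same for the moment, N m; "finger_gap": opening from 0.0 (shut) to 1.0 (fully open).
Only numpy, scipy, OpenCV 4.12 (cv2) and the standard library are available. Lean on these libraries where they do the work, as an engineer would, in place of code of your own. Each camera call takes 0.05 s, during which the arm holds its last target.

TASK

The small shoe last on the bench press is done: draw the press's sliding bed all the way out (an unmarked cross-bolt may or may not be holding it, and only trying the bed tells you; if it is held, throw the bolt to its other end), then take the last off and set it down gently (not dropped), standing on its sole, in about the middle of the empty wooden tray. Then slide the bed fully home again and finally turn the peak pointer of the gauge back to its zero stop. Let go of everything and leave the other things on the bench where they are.

Things in the scene. Friction and masses are not known exactly. Their poses are not given: they have to be found in the camera images.
- bed_handle (a point): Middle of the grip of the bed's handle: an upright steel post, 22 mm in diameter, free from 58 to 117 mm above the bench; this point is at 90 mm. It stands at the bed's open end, 75 mm beyond the plate's edge; a low bar joins them. Axes are the press's: z up, -y the way the bed draws out, -x the robot's side of the press.
- bed_top (a point): Centre of the top of the bed, an aluminium plate 120 (x) by 170 mm (y), its top 59 mm above the bench, with a rim 6 mm high. Same axes as the handle; moves with the bed.
- pad (a point): Centre of the underside of the press's pad, 147 mm above the bench. The head over it reaches 50 mm from this point towards the handle and 42 mm to either side along x, up to 305 mm; the column stands 105 mm from this point on the side away from the handle. Fixed.
- bed (a joint): How far the bed is drawn out, m: 0 home, 0.13 fully out, with a stop at each end. About 4 N slides it and it stays where it is left. While the bolt holds it, it gives only about 3 mm and then stops dead, so there is no need to pull with more than about 15 N.
- bolt_grip (a point): Middle of the grip of the cross-bolt: an upright steel post, 20 mm in diameter, from 51 to 105 mm above the bench, on the guide at the robot's side of the press; this point is at 80 mm. Same axes as the bed handle. The bolt slides along x of these axes.
- bolt (a joint): Place of the cross-bolt, m: -0.025 at the end towards the robot's side (it starts near there), 0.025 at the end towards the press; about 3 N moves it and it stays. At one end it holds the bed when home, at the other it lets it go (now and then it holds it at neither); which end is which differs from start to start and cannot be seen.
- last_center (a point): Centre, half-way up, of the small wooden shoe last on the bed under the press's head, heel towards the handle: 150 mm long, 54 wide, 75 high, 0.2 to 0.5 kg. Own axes: x towards the toe, z up. Its upper heel block has straight sides 40 mm apart (across y), from 72 to 3 mm behind this point; a good grasp is 35 mm behind this point and 17 mm above it.
- last: The same last; origin at the centre of its sole.
- tray_in (a point): Centre of the inner floor of the open plywood tray, 5 mm above the bench: inside 120 (x) by 210 mm (y), walls 5 mm thick, their tops 30 mm above the bench. Fixed.
- pointer_grip (a point): Middle of the grip bar of the peak pointer's knob, on its axis: black bar 62 mm long (own x), 14 mm thick (own y), from 16 mm below this point to 12 mm above, over a white dial 104 mm across, 30 mm below this point. Own z is the axis, pointing out of the dial; the dial slopes, so z leans 35 degrees from vertical towards the robot's side of the press.
- pointer (a joint): Angle of the pointer, rad: 0 at its zero stop (the bar then points straight up the slope of the dial), growing clockwise as seen facing the dial; turn it anticlockwise to zero. About 0.04 N m turns it and it stays.
- big_last: Bystander: a larger wooden shoe last, 215 x 75 x 95 mm, standing on the bench (not the one to move)
- thread_cone: Bystander: grey cone of thread, 68 mm across its foot, 120 mm tall
- polish_tin: Bystander: flat steel tin, 76 mm across, 28 mm high
- hammer: Bystander: hammer with a wooden handle, lying
- glue_can: Bystander: can, 90 mm across, 120 mm tall
- brush: Bystander: hand brush, lying
- rivet_jar: Bystander: jar, 72 mm across, 100 mm tall
There are look-alikes about, which are no part of the job. What is shaped like the last but red is not meant.

How it is judged:
By the outcome, as a careful person would: the job done as asked, in the order asked, and still so for the second after the job is handed in, with the robot touching nothing.
It also fails if it takes over 72 s, if anything falls off the work surface, if the arm or the gripper's body presses on something with over 40 N, if the wrist force passes 120 N, or if a joint passes its speed limit or range.

## Working session

There is one attempt and no reset: what is moved stays moved. The work goes in short steps, Python scripts to look and compute and a tool call to move; the robot and the scene stay as the last step left them, time stands still between calls to the robot, and variables do not carry over. Pictures are saved under pics/ and viewed, and the job is handed in when it is done.

Besides the shell and the picture viewer there is one more tool, called after ">>>" as name(argument=value, ...) on one line, values as JSON. carry_out: Moves the arm, as the interface text tells. Its arguments: {"type":"object","properties":{"targets":{"type":"array","items":{"type":"number"}}},"required":["targets"]}

```bash
mkdir -p pics; ls; python3 - <<'E'
from cell import sense,capture
import cv2,numpy as np
s=sense();print({k:np.round(v,3) for k,v in s.items()})
for n in("scene","top","wrist"):
    c=capture(n);cv2.imwrite(f"pics/{n}0.png",c["color"][:,:,::-1])
    print(n,{k:np.round(v,4).tolist() for k,v in c.items() if k!="color"})
E
```

```text
pics
{'t': np.float64(0.0), 'qpos': array([ 1.498,  0.041,  0.084, -0.   , -1.616, -0.334]), 'qd': array([ 0.001,  0.001,  0.001, -0.001,  0.   ,  0.002]), 'tau': array([ 0.0000e+00, -3.6820e+01,  3.4742e+01,  6.9320e+00, -5.0000e-03,
        0.0000e+00]), 'ee_pos': array([0.237, 0.551, 0.23 ]), 'ee_rot': array([-0.99 ,  1.502, -1.504]), 'contact_force': array([ 0.02 , -0.832, -0.413]), 'moment': array([-0.059,  0.037, -0.01 ]), 'finger_gap': np.float64(1.006)}
scene {'vertical_fov': 43.0485, 'cx': 311.8928, 'cy': 204.463, 'position': [1.1689, -0.6899, 1.4507], 'rotation': [0.5903, 0.2038, 0.6946]}
top {'vertical_fov': 52.7327, 'cx': 322.1258, 'cy': 196.129, 'position': [0.3987, 0.0519, 1.2282], 'rotation': [0.1263, -0.1172, -1.5683]}
wrist {'vertical_fov': 66.4326, 'cx': 317.6333, 'cy': 194.6217, 'position': [0.3062, 0.5212, 0.3723], 'rotation': [-0.1946, 0.2896, -1.9601]}
```

View pics/scene0.png

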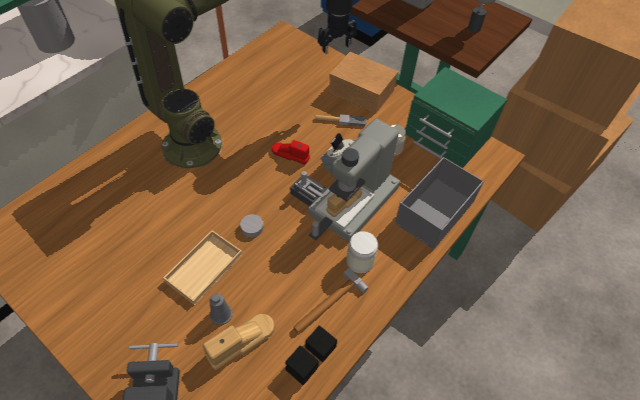

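View pics/top0.png

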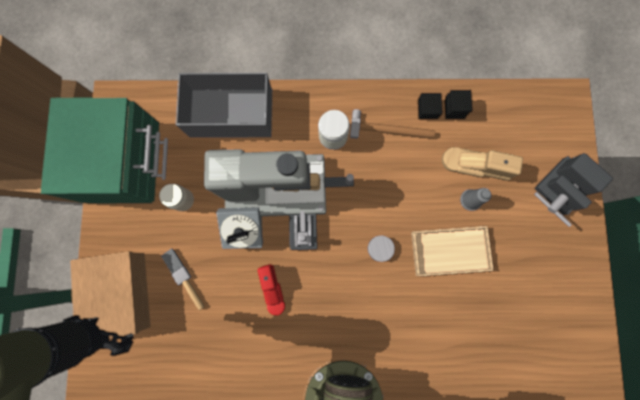

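View pics/wrist0.png

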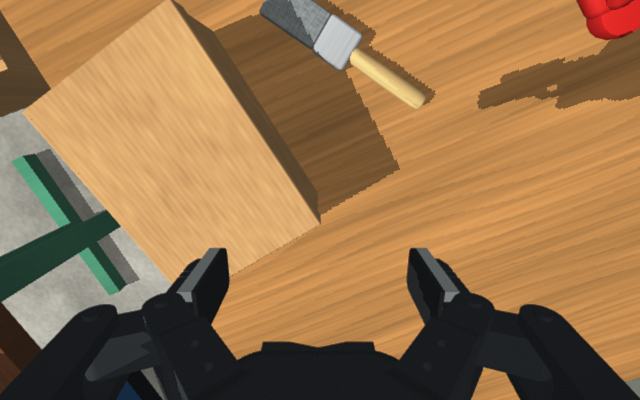

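```bash
cat > h.py <<'E'
import numpy as np,cv2
from scipy.spatial.transform import Rotation as R
from cell import sense,capture
def ray(c,u,v):
    f=200/np.tan(np.radians(c["vertical_fov"])/2)
    d=np.array([(u-c["cx"])/f,-(v-c["cy"])/f,-1.])
    return np.array(c["position"]),R.from_rotvec(c["rotation"]).apply(d)
def onz(c,u,v,z):
    p,d=ray(c,u,v); return p+d*(z-p[2])/d[2]
def proj(c,P):
    f=200/np.tan(np.radians(c["vertical_fov"])/2)
    q=R.from_rotvec(c["rotation"]).inv().apply(np.array(P)-c["position"])
    return np.array([c["cx"]+f*q[0]/-q[2],c["cy"]-f*q[1]/-q[2]])
def tri(c1,a,c2,b):
    p,d=ray(c1,*a);q,e=ray(c2,*b)
    s=np.linalg.lstsq(np.c_[d,-e],q-p,rcond=None)[0]
    A=p+d*s[0];B=q+e*s[1];return (A+B)/2,np.linalg.norm(A-B)
def crop(name,c,x0,y0,x1,y1,k):
    cv2.imwrite("pics/"+name,cv2.resize(c["color"][y0:y1,x0:x1,::-1],None,fx=k,fy=k,interpolation=cv2.INTER_CUBIC))
E
python3 - <<'E'
from h import *
import pickle
d={n:capture(n) for n in("scene","top")};pickle.dump(d,open("c0.pkl","wb"))
crop("t1.png",d["top"],190,130,370,260,4.4)
crop("s1.png",d["scene"],270,110,420,250,4.2)
E
```

```text
(no output)
```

View pics/t1.png

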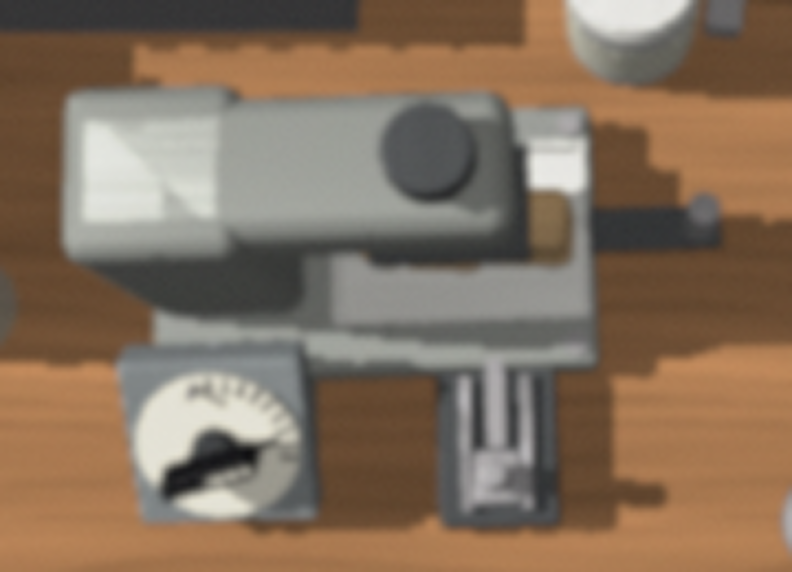

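View pics/s1.png

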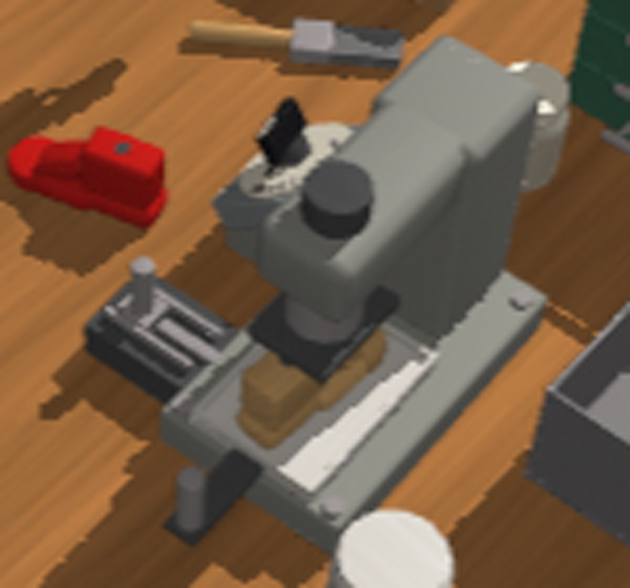

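```bash
python3 - <<'E'
from h import *
import pickle
d=pickle.load(open("c0.pkl","rb"));T=d["top"];S=d["scene"]
t=lambda x,y:(x/4.4+190-.4,y/4.4+130-.4)
s=lambda x,y:(x/4.2+270-.4,y/4.2+110-.4)
for n,a,b,z in(("handle",t(704,203),s(190,481),.117),("bolt",t(493,468),s(143,265),.105),("knob",t(428,150),s(338,190),.33),):
    print(n,onz(T,*a,z).round(4),onz(S,*b,z).round(4),[np.round(x,4) for x in tri(T,a,S,b)])
print("tray corners")
for p in((412,232),(490,227),(494,271),(415,276)): print(onz(T,*p,.03).round(4))
for p in((165,284),(206,233),(241,263),(199,302)): print(onz(S,*p,.03).round(4))
print("base right edge",onz(T,*t(590,110),.045),onz(T,*t(597,360),.045))
print("head edges",onz(T,*t(232,95),.305),onz(T,*t(490,95),.305),onz(T,*t(232,250),.305),onz(T,*t(500,240),.305))
crop("tray.png",T,400,215,510,290,7)
crop("dial.png",T,205,200,275,260,10)
crop("dials.png",S,310,120,370,165,12)
E
```

```text
handle [ 0.6303 -0.0188  0.117 ] [ 0.6287 -0.02    0.117 ] [array([ 0.6295, -0.0195,  0.1174]), np.float64(0.0019)]
bolt [0.4625 0.1153 0.105 ] [0.4605 0.1182 0.105 ] [array([0.4625, 0.1154, 0.1092]), np.float64(0.0007)]
knob [0.6142 0.1376 0.33  ] [0.636  0.1221 0.33  ] [array([0.6219, 0.1413, 0.3018]), np.float64(0.0027)]
tray corners
[ 0.4781 -0.2072  0.03  ]
[ 0.4927 -0.4385  0.03  ]
[ 0.3645 -0.4418  0.03  ]
[ 0.3502 -0.2114  0.03  ]
[ 0.3908 -0.4461  0.03  ]
[ 0.3482 -0.2387  0.03  ]
[ 0.5136 -0.2413  0.03  ]
[ 0.5135 -0.4176  0.03  ]
base right edge [0.71045349 0.05399064 0.045     ] [0.53799285 0.04949097 0.045     ]
head edges [0.65063062 0.24552536 0.305     ] [0.65033629 0.10711204 0.305     ] [0.56617219 0.24298776 0.305     ] [0.57132063 0.10122249 0.305     ]
```

View pics/dial.png

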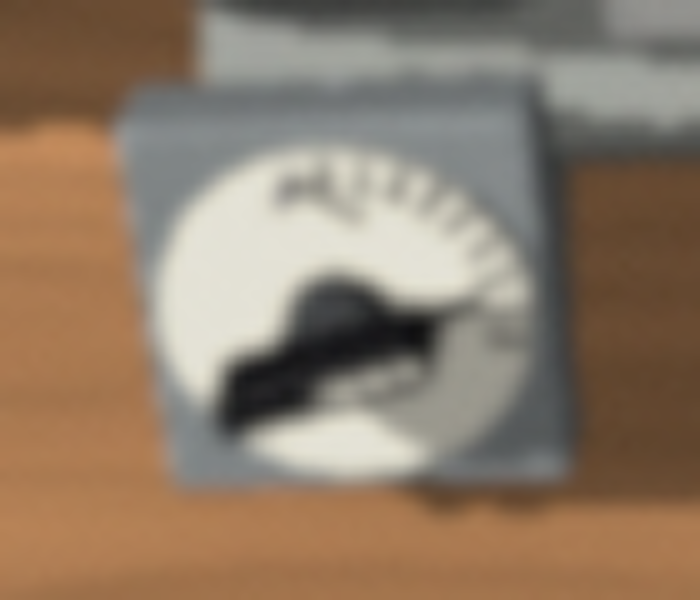

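View pics/dials.png

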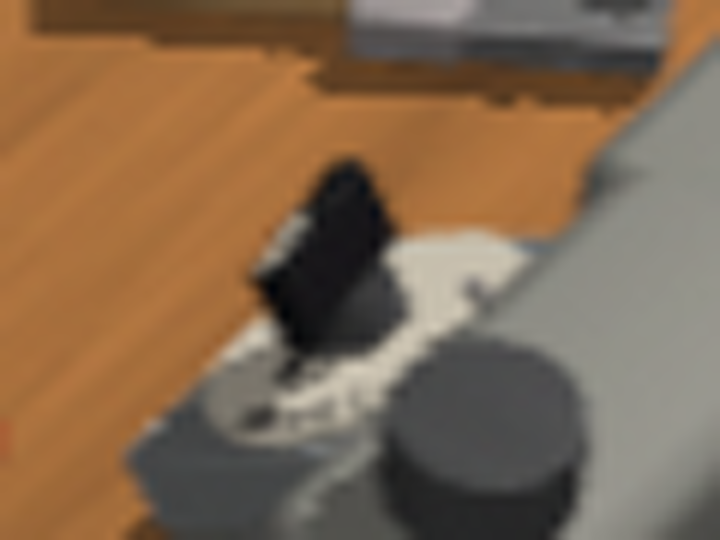

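View pics/tray.png

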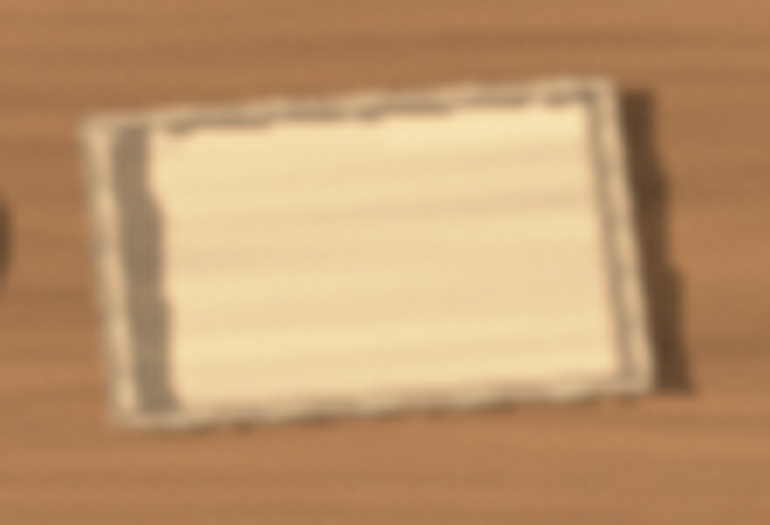

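```bash
python3 - <<'E'
from h import *
import pickle
d=pickle.load(open("c0.pkl","rb"));T=d["top"];S=d["scene"]
print(T.keys(),S.keys())
for p in((412,232),(490,227),(494,271),(415,276)): print(proj(S,onz(T,*p,.03)).round(1), proj(S,onz(T,*p,0.0)).round(1))
crop("trays.png",S,150,215,260,315,6)
E
```

```text
dict_keys(['color', 'vertical_fov', 'cx', 'cy', 'position', 'rotation']) dict_keys(['color', 'vertical_fov', 'cx', 'cy', 'position', 'rotation'])
[240.8 249.5] [240.7 255.8]
[189.1 302.6] [188.3 310. ]
[160.5 278. ] [159.5 284.8]
[212.6 228.1] [212.2 233.9]
```

View pics/trays.png

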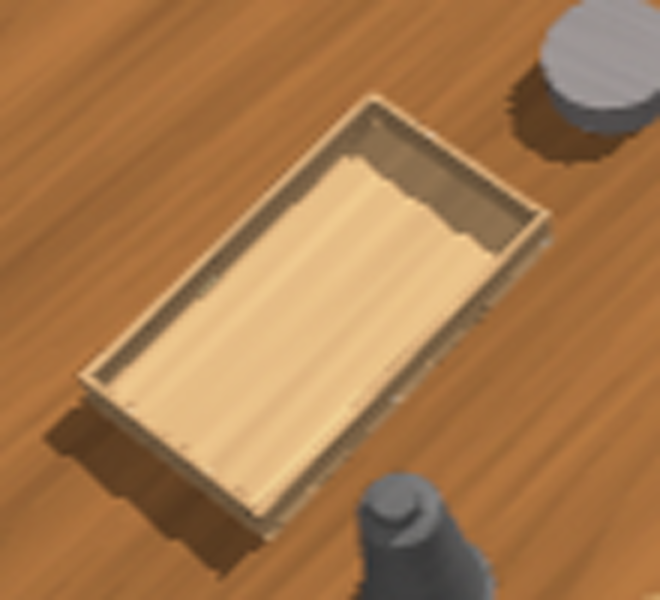

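```bash
python3 - <<'E'
from h import *
import pickle
d=pickle.load(open("c0.pkl","rb"));T=d["top"];S=d["scene"]
tp=[(x/7+400-.43,y/7+215-.43) for x,y in((83,118),(612,80),(655,388),(115,427))]
sp=[(x/6+150-.42,y/6+215-.42) for x,y in((548,215),(268,528),(82,378),(372,95))]
A=np.array([onz(T,*p,.03) for p in tp]);B=np.array([onz(S,*p,.03) for p in sp])
for Q in(A,B):
    print(Q.round(4).tolist(),Q.mean(0).round(4),np.linalg.norm(Q-np.roll(Q,-1,0),axis=1).round(4))
    for i,j in((0,1),(3,2)):
        v=Q[j]-Q[i];print(np.degrees(np.arctan2(v[0],-v[1])))
# dial (white) centroid
for n,C,box in(("top",T,(205,200,275,260)),("scene",S,(310,120,370,165))):
    x0,y0,x1,y1=box;im=C["color"][y0:y1,x0:x1].astype(int)
    dk=(im.max(2)<45);ys,xs=np.nonzero(dk);print(n,"dark",len(xs),xs.mean()+x0,ys.mean()+y0)
E
```

```text
[[0.4798, -0.2055, 0.03], [0.4957, -0.4298, 0.03], [0.3673, -0.4395, 0.03], [0.3515, -0.2144, 0.03]] [ 0.4236 -0.3223  0.03  ] [0.2248 0.1287 0.2257 0.1287]
4.044796102921477
4.034454666008428
[[0.4808, -0.2094, 0.03], [0.5043, -0.4282, 0.03], [0.3697, -0.4355, 0.03], [0.3545, -0.2198, 0.03]] [ 0.4273 -0.3232  0.03  ] [0.2201 0.1347 0.2163 0.1268]
6.115687181859117
4.046358363115526
top dark 80 236.675 235.625
scene dark 156 342.06410256410254 150.1602564102564
```

```bash
cat >> h.py <<'E'
def goal(jawdeg=0,flip=False):
    # tool y down (0,0,-1); tool x horizontal at jawdeg in world
    a=np.radians(jawdeg); x=np.array([np.cos(a),np.sin(a),0]); y=np.array([0,0,-1.])
    return R.from_matrix(np.c_[x,y,np.cross(x,y)])
def rel(pos,rot,cur=None):
    s=sense(); p0=np.array(s["ee_pos"]);r0=R.from_rotvec(s["ee_rot"])
    if cur is not None: p0,r0=cur
    sh=r0.inv().apply(np.array(pos)-p0)*100; tr=(r0.inv()*rot).as_rotvec()
    return sh.round(2).tolist(),tr.round(4).tolist()
E
python3 - <<'E'
from h import *
s=sense();r=R.from_rotvec(s["ee_rot"]);print(r.as_matrix().round(3))
c=capture("wrist");print(r.inv().apply(np.array(c["position"])-s["ee_pos"]).round(3), R.from_rotvec(c["rotation"]).apply([0,0,-1]).round(3))
for a in(0,180): print(a,rel([.40,.08,.28],goal(a)))
E
```

```text
[[-0.396 -0.     0.918]
 [-0.918 -0.001 -0.396]
 [ 0.001 -1.     0.   ]]
[ 0.    -0.142  0.075] [-0.268  0.113 -0.957]
0 ([36.82, -4.88, 33.58], [0.0006, -1.9776, 0.0005])
180 ([36.82, -4.88, 33.58], [-0.0004, 1.164, 0.0005])
```

```bash
python3 - <<'E'
from h import *
print(rel([.46,.20,.28],goal(180)))
E
```

```text
([23.42, -4.89, 34.34], [-0.0004, 1.164, 0.0005])
```

>>> carry_out(targets=[12,-4.9,17,0,0.6,0,0,23.4,-4.9,34.3,0,1.164,0,0,23.4,-4.9,34.3,0,1.164,0,0,23.4,-4.9,34.3,0,1.164,0,0,23.4,-4.9,34.3,0,1.164,0,0,23.4,-4.9,34.3,0,1.164,0,0,23.4,-4.9,34.3,0,1.164,0,0,23.4,-4.9,34.3,0,1.164,0,0,23.4,-4.9,34.3,0,1.164,0,0,23.4,-4.9,34.3,0,1.164,0,0,23.4,-4.9,34.3,0,1.164,0,0,23.4,-4.9,34.3,0,1.164,0,0])

```text
t: 1.3
ee_pos: [0.4608, 0.1985, 0.2807]
ee_rot: [-0.005, -2.22, 2.219]
contact_force: [-1.1, 0.8, -0.7]
finger_gap: 0.999
```

```bash
python3 - <<'E'
from h import *
import pickle
c=capture("wrist");cv2.imwrite("pics/w1.png",c["color"][:,:,::-1]);pickle.dump(c,open("w1.pkl","wb"))
s=sense();print(s["t"],s["ee_pos"],R.from_rotvec(s["ee_rot"]).as_matrix().round(3).tolist(),s["qpos"])
E
```

```text
1.35 [0.46009036 0.19971469 0.2802542 ] [[-1.0, -0.0, -0.002], [0.002, 0.0, -1.0], [0.0, -1.0, -0.0]] [ 8.11908310e-01 -2.11026972e-01 -6.14432158e-02 -2.45983958e-04
 -1.72031292e+00 -8.13845188e-01]
```

View pics/w1.png

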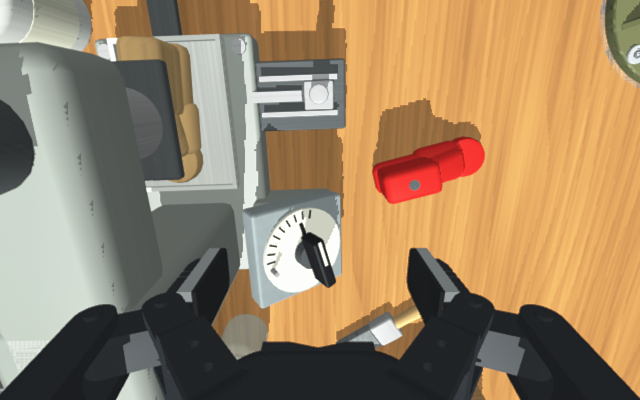

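```bash
python3 - <<'E'
from h import *
import pickle
c=pickle.load(open("w1.pkl","rb"))
crop("w1d.png",c,240,185,350,310,6)
crop("w1b.png",c,90,0,360,140,2.9)
E
```

```text
(no output)
```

View pics/w1d.png

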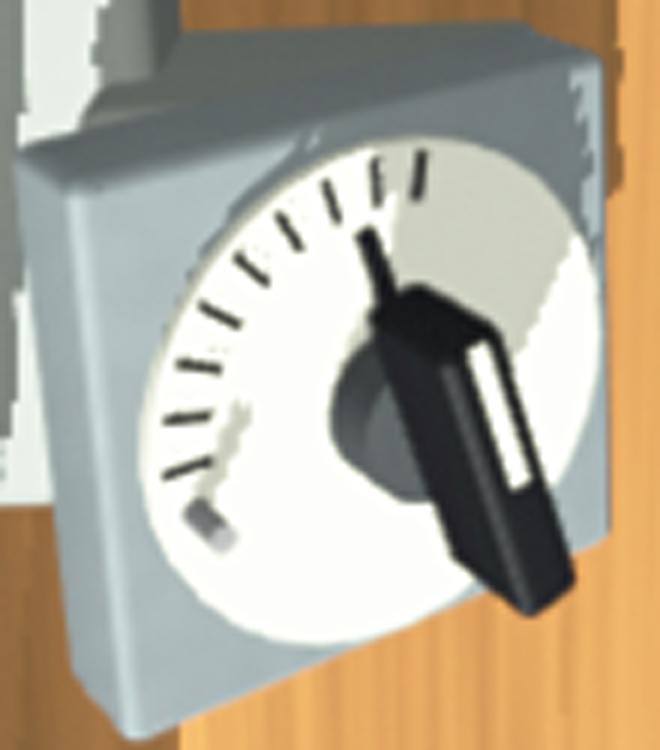

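View pics/w1b.png

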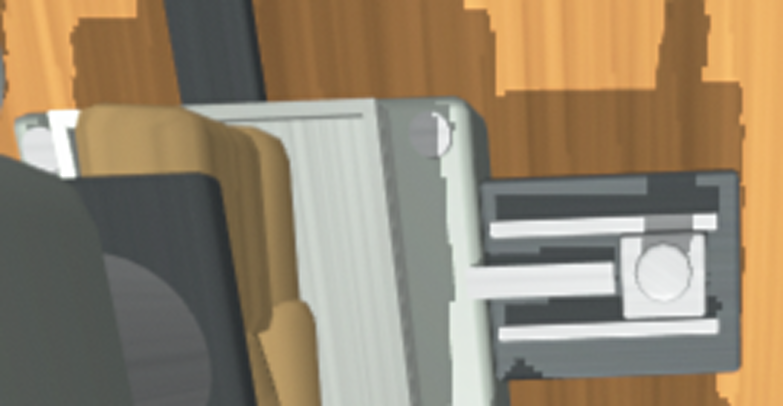

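```bash
python3 - <<'E'
from h import *
import pickle
c=pickle.load(open("w1.pkl","rb"))
b=lambda x,y:(x/2.9+90-.3,y/2.9-.3)
for p,q,z in(((490,230),(716,220),.052),((500,332),(717,325),.052),((182,106),(375,100),.06),((375,100),(410,400),.06),((505,185),(738,172),.05),((512,378),(738,371),.045)):
    P=onz(c,*b(*p),z);Q=onz(c,*b(*q),z);v=P-Q;print(P.round(4),Q.round(4),np.degrees(np.arctan2(v[1],v[0])))
print("bolt",onz(c,*b(664,272),.105))
E
```

```text
[0.5283 0.0987 0.052 ] [0.4397 0.0953 0.052 ] 2.2029728991453155
[0.5265 0.1374 0.052 ] [0.4387 0.1349 0.052 ] 1.620620042604726
[0.6381 0.0559 0.06  ] [0.5666 0.0541 0.06  ] 1.4317788484591658
[0.5666 0.0541 0.06  ] [0.563  0.1636 0.06  ] -88.12408995355239
[0.5218 0.0821 0.05  ] [0.4313 0.0778 0.05  ] 2.7777776945565
[0.5237 0.1563 0.045 ] [0.4292 0.1537 0.045 ] 1.5762405973038338
bolt [0.4602067  0.11582532 0.105     ]
```

>>> carry_out(targets=[-2,3,22,0,0,0,0,-2,3,22,0,0,0,0,-2,3,22,0,0,0,0,-2,3,22,0,0,0,0,-2,3,22,0,0,0,0,-17,10,21.95,0,0,0,0,-17,10,21.95,0,0,0,0,-17,10,21.95,0,0,0,0,-17,10,21.95,0,0,0,0,-17,10,21.95,0,0,0,0,-17,15,21.95,0,0,0,0,-17,15,21.95,0,0,0,0])

```text
t: 2.35
ee_pos: [0.6276, -0.0171, 0.1224]
ee_rot: [0.013, -2.217, 2.217]
contact_force: [-1.6, 0.0, -3.0]
finger_gap: 1.0
```

```bash
python3 - <<'E'
from h import *
import pickle
c=capture("wrist");cv2.imwrite("pics/w2.png",c["color"][:,:,::-1]);pickle.dump(c,open("w2.pkl","wb"))
s=sense();print(s["t"],s["ee_pos"],s["contact_force"])
print(proj(c,[.63,-.0195,.117]))
E
```

```text
2.4 [ 0.62699724 -0.01747012  0.12327292] [-0.4354971   0.08093423 -2.47392759]
[314.14759932 244.46356622]
```

View pics/w2.png

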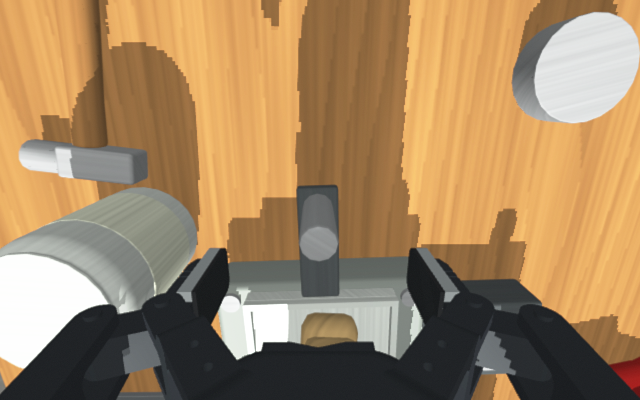

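```bash
python3 - <<'E'
from h import *
import pickle
d=pickle.load(open("c0.pkl","rb"));T=d["top"];c=pickle.load(open("w2.pkl","rb"))
crop("can.png",T,300,95,380,155,8)
print(onz(T,333.5,122,.12),onz(c,155,305,.12),onz(c,318,243,.117),onz(c,197,240,.0))
E
```

```text
[0.78660287 0.0256819  0.12      ] [0.71770103 0.01550754 0.12      ] [ 0.62795968 -0.02034762  0.117     ] [0.74050394 0.03304945 0.        ]
```

View pics/can.png

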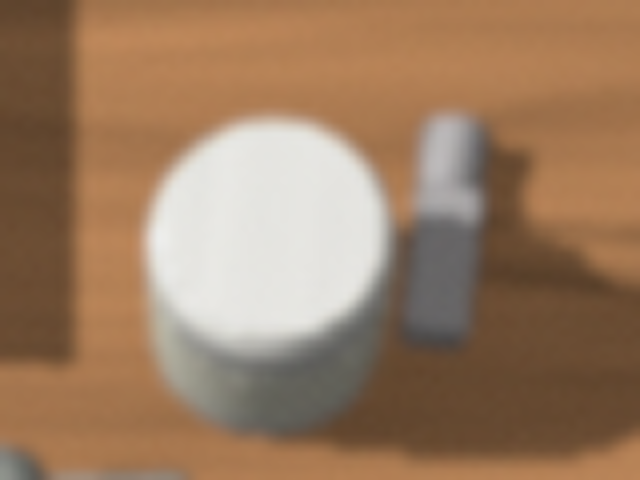

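>>> carry_out(targets=[0.1,4,0,0,0,0,0,0.1,5.6,0,0,0,0,0.1,5.6,0,0,0,0,0.1,5.6,0,0,0,0,0.1,5.6,0,0,0,0,1,0.1,5.6,0,0,0,0,1,0.1,5.6,0,0,0,0,1,0.1,5.6,0,0,0,0,1,0.1,5.6,0,0,0,0,1,0.1,5.6,0,0,0,0,1])

```text
validation failed for argument at $.ta...
```

>>> carry_out(targets=[0.1,4,0,0,0,0,0,0.1,5.6,0,0,0,0,0,0.1,5.6,0,0,0,0,0,0.1,5.6,0,0,0,0,0,0.1,5.6,0,0,0,0,1,0.1,5.6,0,0,0,0,1,0.1,5.6,0,0,0,0,1,0.1,5.6,0,0,0,0,1,0.1,5.6,0,0,0,0,1,0.1,5.6,0,0,0,0,1])

```text
t: 3.23
ee_pos: [0.6273, -0.0195, 0.0753]
ee_rot: [0.004, -2.219, 2.221]
contact_force: [-12.0, 1.4, 9.6]
finger_gap: 0.241
```

>>> carry_out(targets=[0.1,0,0.3,0,0,0,1,0.1,0,0.6,0,0,0,1,0.1,0,0.8,0,0,0,1,0.1,0,0.8,0,0,0,1])

```text
t: 3.57
ee_pos: [0.6276, -0.0272, 0.0754]
ee_rot: [0.0, -2.221, 2.221]
contact_force: [-3.7, 1.6, 5.4]
finger_gap: 0.24
```

>>> carry_out(targets=[-0.1,0,0.5,0,0,0,1,-0.1,0,1.2,0,0,0,1,-0.1,0,2.0,0,0,0,1])

```text
t: 3.82
ee_pos: [0.6282, -0.0466, 0.0754]
ee_rot: [0.002, -2.222, 2.221]
contact_force: [-5.3, 5.1, 6.1]
finger_gap: 0.247
```

```bash
python3 - <<'E'
from h import *
c=capture("wrist");cv2.imwrite("pics/w3.png",c["color"][:,:,::-1])
s=sense();print(s["t"],s["ee_pos"],s["contact_force"])
E
```

```text
3.8667 [ 0.6282524  -0.04835333  0.07537063] [-4.75620754  1.27307377  6.75035207]
```

View pics/w3.png

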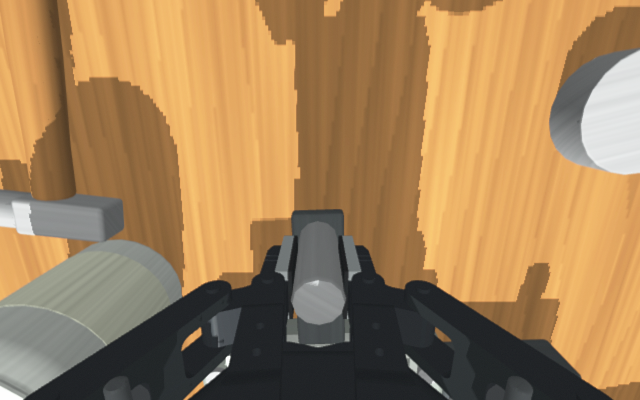

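>>> carry_out(targets=[-0.1,0,2,0,0,0,1,-0.15,0,4,0,0,0,1,-0.2,0,6,0,0,0,1,-0.3,0,8,0,0,0,1,-0.35,0,9.2,0,0,0,1,-0.4,0,9.9,0,0,0,1,-0.4,0,10.3,0,0,0,1,-0.4,0,10.6,0,0,0,1,-0.4,0,10.6,0,0,0,1])

```text
t: 4.62
ee_pos: [0.6314, -0.1492, 0.0753]
ee_rot: [0.005, -2.227, 2.214]
contact_force: [-13.4, 19.0, 11.7]
finger_gap: 0.243
```

>>> carry_out(targets=[0,0,-0.3,0,0,0,0,0,0,-0.3,0,0,0,0,0,0,-0.3,0,0,0,0,0,-4,-0.3,0,0,0,0,0,-8,-0.3,0,0,0,0,0,-12,-4,0,0,0,0,0,-17.6,-9,0,0,0,0,0,-17.6,-9,0,0,0,0,0,-17.6,-9,0,0,0,0])

```text
t: 5.37
ee_pos: [0.6346, -0.0609, 0.2577]
ee_rot: [0.009, 2.215, -2.216]
contact_force: [0.4, -0.8, 1.5]
finger_gap: 1.001
```

```bash
python3 - <<'E'
from h import *
import pickle
d={n:capture(n) for n in("wrist","scene","top")};pickle.dump(d,open("c1.pkl","wb"))
cv2.imwrite("pics/w4.png",d["wrist"]["color"][:,:,::-1])
crop("s4.png",d["scene"],250,110,410,260,4)
s=sense();print(s["t"],s["ee_pos"],s["contact_force"],s["ee_rot"])
E
```

```text
5.5167 [ 0.63299171 -0.06304012  0.25022813] [ 0.64260038 -0.06858937 -1.18664467] [ 1.74882574e-05  2.22102683e+00 -2.22084475e+00]
```

View pics/w4.png

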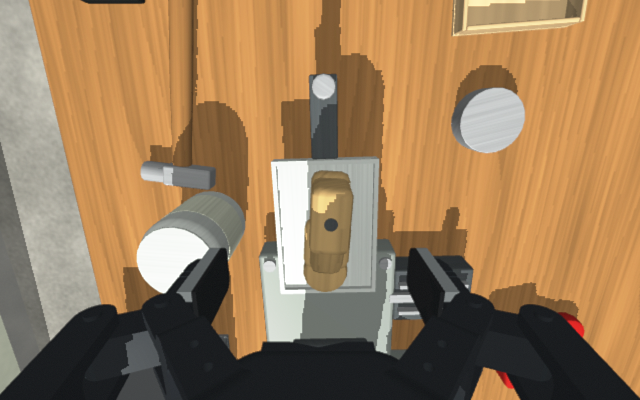

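View pics/s4.png

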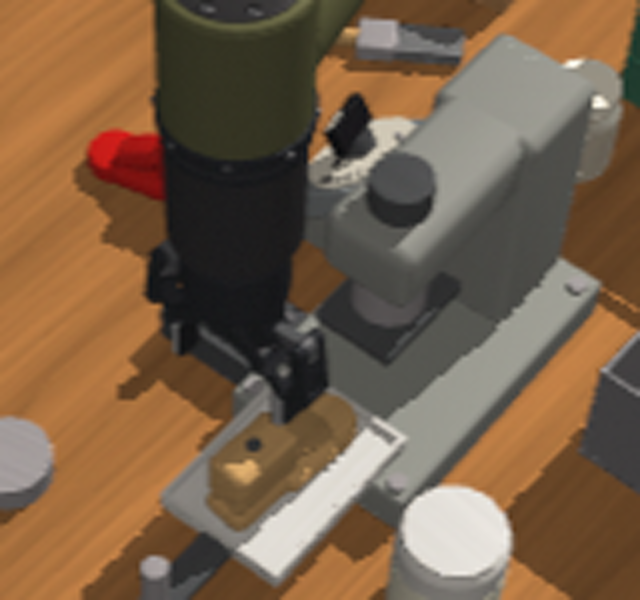

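```bash
python3 - <<'E'
from h import *
import pickle
d=pickle.load(open("c1.pkl","rb"))
crop("w4l.png",d["wrist"],260,145,400,305,4)
E
```

```text
(no output)
```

View pics/w4l.png

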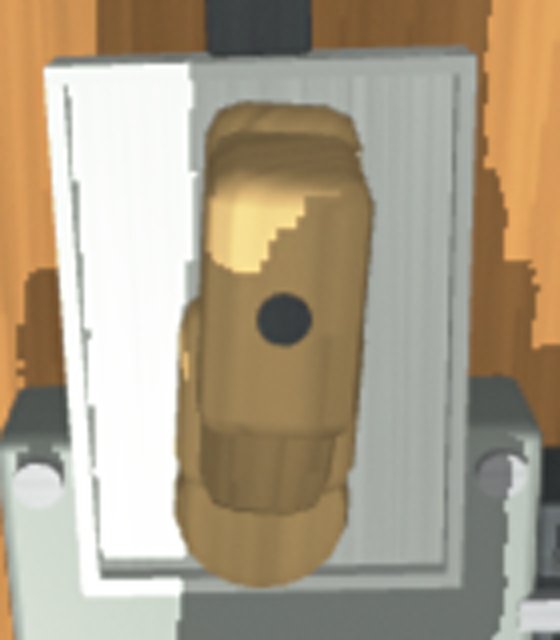

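```bash
python3 - <<'E'
from h import *
import pickle
d=pickle.load(open("c1.pkl","rb"));c=d["wrist"]
b=lambda x,y:(x/4+260-.4,y/4+145-.4)
for p in((203,190),(372,205),(350,425),(200,430),(284,319)): print(p,onz(c,*b(*p),.134).round(4))
print("plate (z .065) corners")
for p in((45,58),(475,50),(462,588),(83,592)): print(onz(c,*b(*p),.065).round(4))
print("sole heel/toe z.07",onz(c,*b(283,102),.085).round(4),onz(c,*b(262,585),.065).round(4),"sole sides",onz(c,*b(177,500),.065).round(4),onz(c,*b(348,510),.065).round(4))
E
```

```text
(203, 190) [ 0.643  -0.0574  0.134 ]
(372, 205) [ 0.6046 -0.0541  0.134 ]
(350, 425) [0.6079 0.0013 0.134 ]
(200, 430) [0.644  0.0029 0.134 ]
(284, 319) [ 0.6242 -0.026   0.134 ]
plate (z .065) corners
[ 0.689  -0.0749  0.065 ]
[ 0.5703 -0.0777  0.065 ]
[0.564  0.0935 0.065 ]
[0.684  0.0962 0.065 ]
sole heel/toe z.07 [ 0.6236 -0.0672  0.085 ] [0.6272 0.0931 0.065 ] sole sides [0.6538 0.063  0.065 ] [0.6008 0.066  0.065 ]
```

>>> carry_out(targets=[0.85,4,-3.45,0,0.035,0,0,0.85,8,-3.45,0,0.035,0,0,0.85,12,-3.45,0,0.035,0,0,0.85,16,-3.45,0,0.035,0,0,0.85,16,-3.45,0,0.035,0,0,0.85,16,-3.45,0,0.035,0,0,0.85,16,-3.45,0,0.035,0,1,0.85,16,-3.45,0,0.035,0,1,0.85,16,-3.45,0,0.035,0,1,0.85,16,-3.45,0,0.035,0,1,0.85,16,-3.45,0,0.035,0,1])

```text
t: 6.43
ee_pos: [0.6255, -0.0287, 0.0931]
ee_rot: [-0.043, -2.206, 2.206]
contact_force: [-1.0, -0.0, 6.1]
finger_gap: 0.461
```

>>> carry_out(targets=[0,-0.5,0,0,0,0,1,0,-2,0,0,0,0,1,0,-5,0,0,0,0,1,0,-9,0,0,0,0,1,0,-13,0,0,0,0,1,0,-13,0,0,0,0,1])

```text
t: 6.93
ee_pos: [0.6268, -0.0293, 0.2307]
ee_rot: [-0.054, -2.21, 2.211]
contact_force: [-0.2, -0.4, 0.1]
finger_gap: 0.46
```

```bash
python3 - <<'E'
from h import *
import pickle
c=capture("wrist");cv2.imwrite("pics/w5.png",c["color"][:,:,::-1])
s=sense();print(s["t"],s["ee_pos"],s["contact_force"],s["finger_gap"],R.from_rotvec(s["ee_rot"]).as_matrix().round(3).tolist())
cur=(np.array([.6245,-.029,.22]),goal(178))
print(rel([.4274,-.358,.16],goal(184),cur))
E
```

```text
6.9833 [ 0.62605492 -0.02863279  0.22634445] [ 0.08696018 -0.67003655 -4.30453615] 0.46189459179952147 [[-0.999, 0.009, -0.035], [0.035, 0.001, -0.999], [-0.009, -1.0, -0.001]]
([18.55, 6.0, 33.57], [0.0, -0.1047, 0.0])
```

View pics/w5.png

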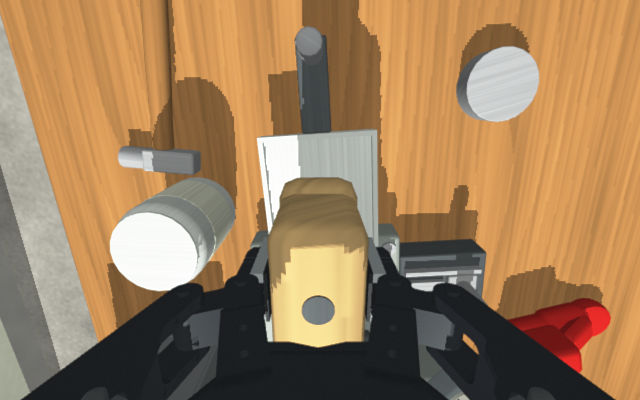

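>>> carry_out(targets=[1.5,0,3,0,-0.02,0,1,18.6,6,33.6,0,-0.105,0,1,18.6,6,33.6,0,-0.105,0,1,18.6,6,33.6,0,-0.105,0,1,18.6,6,33.6,0,-0.105,0,1,18.6,6,33.6,0,-0.105,0,1,18.6,6,33.6,0,-0.105,0,1,18.6,6,33.6,0,-0.105,0,1,18.6,6,33.6,0,-0.105,0,1,18.6,6,33.6,0,-0.105,0,1,18.6,6,33.6,0,-0.105,0,1,18.6,6,33.6,0,-0.105,0,1])

```text
t: 7.98
ee_pos: [0.4252, -0.3583, 0.1584]
ee_rot: [-0.076, 2.191, -2.186]
contact_force: [0.2, 0.9, -3.4]
finger_gap: 0.461
```

```bash
python3 - <<'E'
from h import *
import pickle
d={n:capture(n) for n in("wrist","scene","top")};pickle.dump(d,open("c2.pkl","wb"))
cv2.imwrite("pics/w6.png",d["wrist"]["color"][:,:,::-1])
crop("t6.png",d["top"],390,190,530,300,5)
s=sense();print(s["t"],s["ee_pos"],s["contact_force"],s["finger_gap"],R.from_rotvec(s["ee_rot"]).as_matrix().round(3).tolist())
E
```

```text
8.1333 [ 0.42694321 -0.35714589  0.15983834] [ 0.20760254  0.50073437 -3.17085424] 0.4613540821077354 [[-0.997, -0.0, 0.071], [-0.071, 0.001, -0.997], [0.0, -1.0, -0.001]]
```

View pics/w6.png

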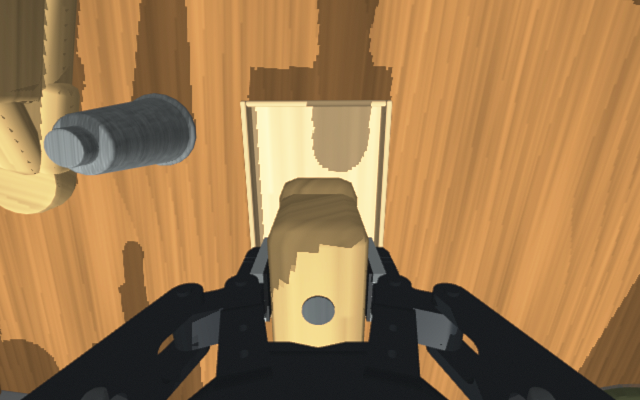

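View pics/t6.png

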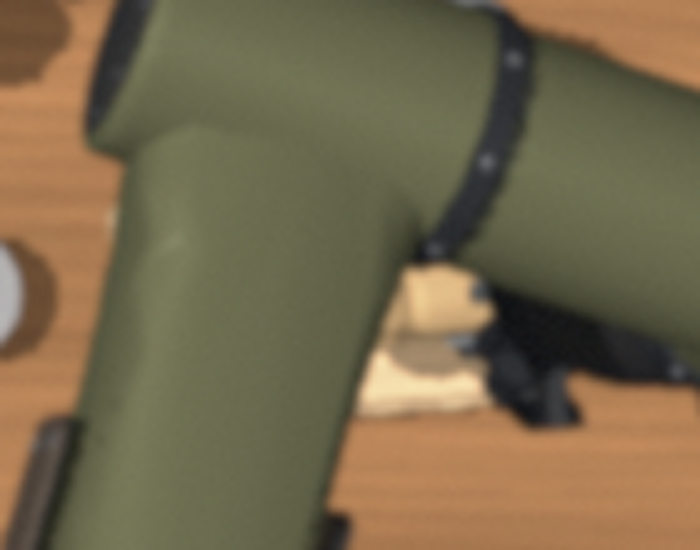

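```bash
python3 - <<'E'
from h import *
import pickle
c=pickle.load(open("c2.pkl","rb"))["wrist"]
A=onz(c,242,102,.03);B=onz(c,391,101.5,.03);print(A.round(4),B.round(4),np.linalg.norm(A-B),np.degrees(np.arctan2(*(A-B)[[1,0]])))
m=(A+B)/2;a=np.radians(4.2);print("centre",m+.11*np.array([-np.sin(a),np.cos(a),0]))
E
```

```text
[ 0.4943 -0.4282  0.03  ] [ 0.3686 -0.4373  0.03  ] 0.12610223181992375 4.110319550846278
centre [ 0.42340187 -0.32303304  0.03      ]
```

>>> carry_out(targets=[0.1,3,0,0,0,0,1,0.1,6,0,0,0,0,1,0.1,9,0,0,0,0,1,0.1,10.5,0,0,0,0,1,0.1,11.3,0,0,0,0,1,0.1,11.6,0,0,0,0,1,0.1,11.7,0,0,0,0,1])

```text
t: 8.72
ee_pos: [0.4264, -0.3577, 0.0439]
ee_rot: [-0.077, 2.184, -2.186]
contact_force: [0.0, -0.7, -3.2]
finger_gap: 0.465
```

>>> carry_out(targets=[0,0.15,0,0,0,0,1,0,0.3,0,0,0,0,1,0,0.3,0,0,0,0,1])

```text
t: 8.97
ee_pos: [0.4262, -0.3581, 0.0412]
ee_rot: [-0.075, 2.184, -2.186]
contact_force: [-1.0, 0.2, -3.3]
finger_gap: 0.461
```

>>> carry_out(targets=[0,0.1,0,0,0,0,1,0,0.2,0,0,0,0,1,0,0.2,0,0,0,0,1])

```text
t: 9.22
ee_pos: [0.426, -0.3582, 0.0391]
ee_rot: [-0.076, 2.184, -2.186]
contact_force: [-0.1, 0.3, -0.6]
finger_gap: 0.462
```

>>> carry_out(targets=[0,0.1,0,0,0,0,1,0,0.1,0,0,0,0,1])

```text
t: 9.38
ee_pos: [0.426, -0.3583, 0.0391]
ee_rot: [-0.076, 2.184, -2.186]
contact_force: [-2.8, 3.5, 5.8]
finger_gap: 0.462
```

>>> carry_out(targets=[0,0,0,0,0,0,0.45,0,0,0,0,0,0,0.35,0,0,0,0,0,0,0.25,0,0,0,0,0,0,0.25,0,0,0,0,0,0,0.25,0,-2,0,0,0,0,0.25,0,-6,0,0,0,0,0.25,0,-10,0,0,0,0,0.25,0,-14,0,0,0,0,0,0,-18,0,0,0,0,0,0,-18,0,0,0,0,0])

```text
t: 10.3
ee_pos: [0.4275, -0.3603, 0.2276]
ee_rot: [-0.064, 2.171, -2.19]
contact_force: [0.2, -0.3, 1.7]
finger_gap: 0.998
```

```bash
python3 - <<'E'
from h import *
import pickle
d={n:capture(n) for n in("wrist","scene")};pickle.dump(d,open("c3.pkl","wb"))
cv2.imwrite("pics/w7.png",d["wrist"]["color"][:,:,::-1])
crop("s7.png",d["scene"],140,170,280,310,5)
s=sense();print(s["t"],s["ee_pos"],s["contact_force"],s["finger_gap"])
E
```

```text
10.4 [ 0.42648136 -0.35832272  0.21961967] [-0.61228199 -0.03169184 -1.49214047] 0.9974291713595685
```

View pics/w7.png

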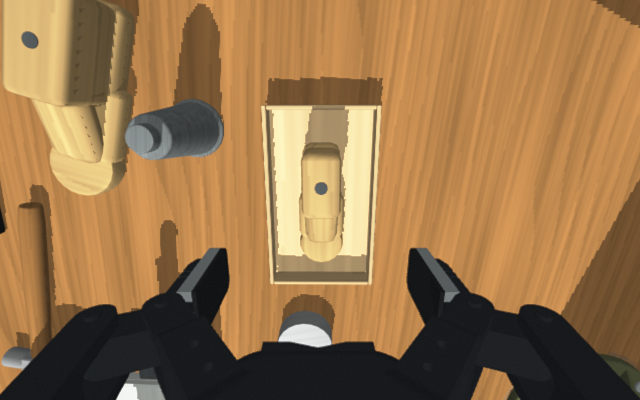

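View pics/s7.png

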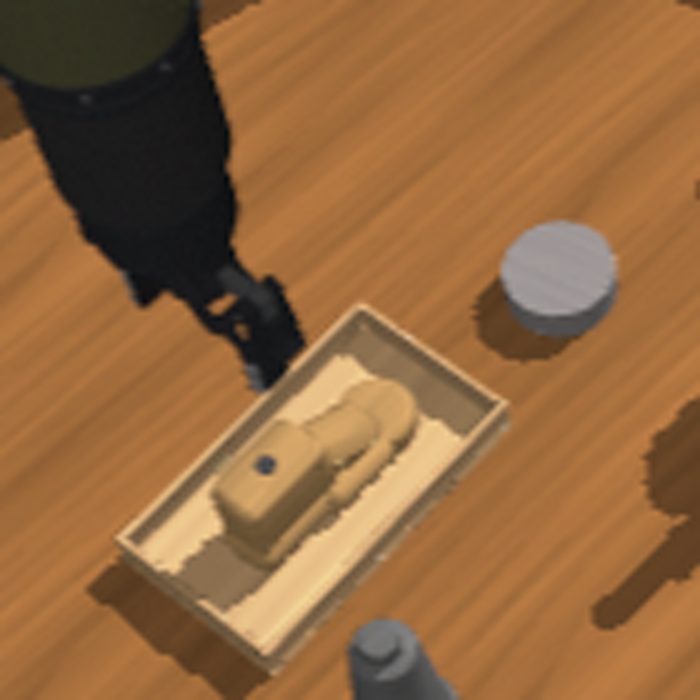

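```bash
python3 - <<'E'
from h import *
cur=(np.array([.426,-.358,.2195]),goal(184))
for z in(.16,.074):print(rel([.632,-.150,z],goal(180),cur))
c=__import__("pickle").load(open("c1.pkl","rb"))["wrist"]
print("handle out",onz(c,323.5,87,.117))
E
```

```text
([-22.0, 5.95, -19.31], [0.0, 0.0698, 0.0])
([-22.0, 14.55, -19.31], [0.0, 0.0698, 0.0])
handle out [ 0.63176742 -0.14814733  0.117     ]
```

>>> carry_out(targets=[-22,5.9,-19.3,0,0.07,0,0,-22,5.9,-19.3,0,0.07,0,0,-22,5.9,-19.3,0,0.07,0,0,-22,5.9,-19.3,0,0.07,0,0,-22,5.9,-19.3,0,0.07,0,0,-22,5.9,-19.3,0,0.07,0,0,-22,5.9,-19.3,0,0.07,0,0,-22,5.9,-19.3,0,0.07,0,0,-22,5.9,-19.3,0,0.07,0,0])

```text
t: 11.15
ee_pos: [0.6318, -0.1475, 0.1541]
ee_rot: [0.01, -2.221, 2.22]
contact_force: [0.3, -0.0, -0.2]
finger_gap: 0.998
```

>>> carry_out(targets=[0,4,0,0,0,0,0,0,8.6,0,0,0,0,0,0,8.6,0,0,0,0,0,0,8.6,0,0,0,0,0,0,8.6,0,0,0,0,1,0,8.6,0,0,0,0,1,0,8.6,0,0,0,0,1,0,8.6,0,0,0,0,1,0,8.6,0,0,0,0,1,0,8.6,0,0,0,0,1])

```text
t: 11.98
ee_pos: [0.6315, -0.1501, 0.0739]
ee_rot: [0.0, 2.221, -2.222]
contact_force: [-5.1, 1.2, 5.8]
finger_gap: 0.24
```

>>> carry_out(targets=[0,0,-1,0,0,0,1,0.1,0,-3,0,0,0,1,0.2,0,-5,0,0,0,1,0.25,0,-7,0,0,0,1,0.3,0,-9,0,0,0,1,0.4,0,-11,0,0,0,1,0.4,0,-12.2,0,0,0,1,0.4,0,-12.8,0,0,0,1,0.4,0,-13.2,0,0,0,1,0.4,0,-13.4,0,0,0,1,0.4,0,-13.4,0,0,0,1])

```text
t: 12.9
ee_pos: [0.6273, -0.0201, 0.0739]
ee_rot: [-0.001, -2.213, 2.228]
contact_force: [-3.8, -14.0, 4.2]
finger_gap: 0.24
```

>>> carry_out(targets=[0,0,0.2,0,0,0,0,0,0,0.2,0,0,0,0,0,0,0.2,0,0,0,0,0,-4,0.2,0,0,0,0,0,-8,0.2,0,0,0,0,0,-12,0.2,0,0,0,0,5,-18,1,0,0,0,0,15,-18,2,0,0,0,0,15,-18,2,0,0,0,0,15,-18,2,0,0,0,0,15,-18,-8,0,0,0,0,15,-18,-12,0,0,0,0])

```text
t: 13.9
ee_pos: [0.4773, 0.0475, 0.2552]
ee_rot: [0.01, 2.224, -2.216]
contact_force: [2.0, 1.1, -0.4]
finger_gap: 1.0
```

```bash
python3 - <<'E'
from h import *
import pickle
d={n:capture(n) for n in("wrist","scene","top")};pickle.dump(d,open("c4.pkl","wb"))
cv2.imwrite("pics/w8.png",d["wrist"]["color"][:,:,::-1])
crop("s8.png",d["scene"],270,110,420,250,4.2)
s=sense();print(s["t"],s["ee_pos"],s["contact_force"],s["finger_gap"])
E
```

```text
14.05 [0.47794696 0.05033172 0.25229669] [0.43431426 0.06787267 0.28670273] 1.0008978016170489
```

View pics/w8.png

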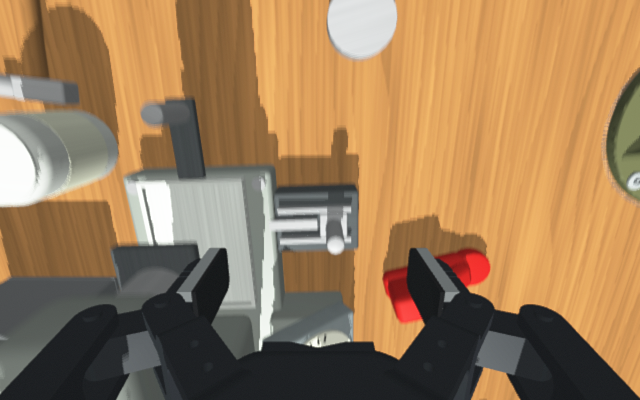

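View pics/s8.png

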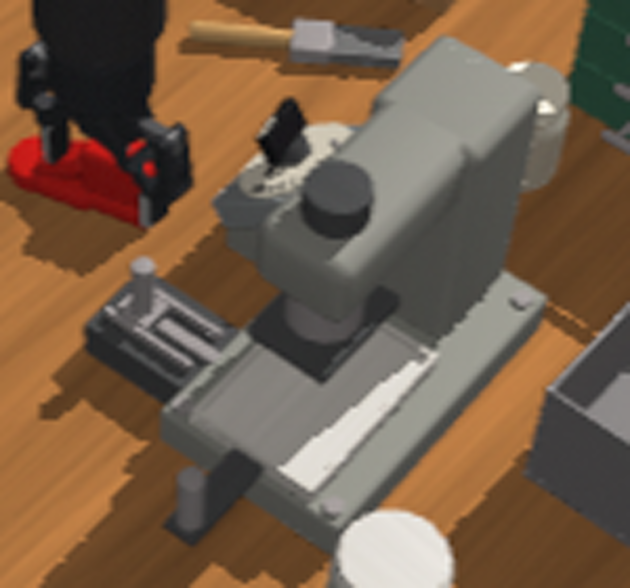

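```bash
python3 - <<'E'
from h import *
import pickle
c=pickle.load(open("w1.pkl","rb"));T=pickle.load(open("c0.pkl","rb"))["top"]
pts=np.array([(141,450),(165,560),(240,625),(330,643),(601,330),(575,230),(500,160),(430,137),(300,180),(210,280),(160,370)],np.float32)
e=cv2.fitEllipse(pts);print(e)
u,v=e[0][0]/6+240-.4,e[0][1]/6+185-.4
f=200/np.tan(np.radians(c["vertical_fov"])/2)
p,d=ray(c,u,v); depth=.104*f/(max(e[1])/6); print(u,v,depth,p+d*depth)
tp=(346/10+205-.45,310/10+200-.45); print(tri(c,(u,v),T,tp))
pt=np.array([(160,300),(175,235),(235,170),(340,145),(440,175),(515,245),(533,320),(500,410),(350,475),(250,455)],np.float32)
e2=cv2.fitEllipse(pt);print(e2);tp=(e2[0][0]/10+205-.45,e2[0][1]/10+200-.45); print(tri(c,(u,v),T,tp))
E
```

```text
((371.4122619628906, 392.4938049316406), (405.0694885253906, 543.0346069335938), 34.743106842041016)
301.5020436604818 250.01563415527343 0.35098334848691853 [0.48025407 0.28657118 0.10521369]
(array([0.47959004, 0.29161687, 0.09520044]), np.float64(0.002531615550153086))
((344.7019348144531, 311.4130554199219), (331.1662902832031, 376.2461853027344), 99.39341735839844)
(array([0.47947246, 0.29223869, 0.09396537]), np.float64(0.0029150213732579903))
```

```bash
cat >> h.py <<'E'
a=np.radians(2);X=np.array([np.cos(a),np.sin(a),0]);Y=np.array([-np.sin(a),np.cos(a),0]);Z=np.array([0,0,1.])
t35=np.radians(35)
N=-np.sin(t35)*X+np.cos(t35)*Z; U=np.cos(t35)*X+np.sin(t35)*Z; W=np.cross(N,U)
def onplane(c,u,v,P0,n):
    p,d=ray(c,u,v); return p+d*((P0-p)@n)/(d@n)
def prot(theta_deg):   # tool rot gripping bar at pointer angle theta
    b=np.radians(270-theta_deg); x=np.cos(b)*U+np.sin(b)*W; y=-N
    return R.from_matrix(np.c_[x,y,np.cross(x,y)])
def pang(v): return -np.degrees(np.arctan2(v@W,v@U))
E
python3 - <<'E'
from h import *
import pickle
c=pickle.load(open("w1.pkl","rb"))
D=np.array([.480,.288,.102])
b=lambda x,y:(x/6+240-.4,y/6+185-.4)
O=D+.042*N
print("needle",pang(onplane(c,*b(365,235),D,N)-D))
q=[onplane(c,*b(*p),O,N) for p in((440,360),(495,337),(575,580),(530,612))]
print("face centre",np.mean(q,0),"exp",O,pang(q[0]-q[3]),pang(q[1]-q[2]),np.linalg.norm(q[0]-q[3]),np.linalg.norm(q[0]-q[1]))
g=np.mean(q,0)-.03*N*0
s=sense();print(s["t"],s["ee_pos"],s["qpos"].round(3))
for th in(105,):
    print(rel(D+.14*N,prot(th)), D+.14*N)
E
```

```text
needle 90.16346960275845
face centre [0.45402552 0.28774333 0.13508981] exp [0.45592446 0.28715926 0.13640439] 73.09223894005493 73.52621719883406 0.05814082994249858 0.011431782287629286
14.05 [0.47794696 0.05033172 0.25229669] [ 5.25e-01 -2.78e-01 -1.67e-01 -1.00e-03 -1.68e+00 -5.20e-01]
([7.7, 3.59, -23.52], [-0.0875, 0.2243, 0.6052]) [0.39974822 0.28519755 0.21668129]
```

```bash
python3 - <<'E'
from h import *
D=np.array([.480,.288,.102])
print(rel(D+.14*N,prot(75)))
E
```

```text
([7.7, 3.59, -23.52], [0.0722, -0.2829, 0.6081])
```

>>> carry_out(targets=[4,0,-5,0.02,-0.07,0.15,0,7.7,3.6,-23.5,0.072,-0.283,0.608,0,7.7,3.6,-23.5,0.072,-0.283,0.608,0,7.7,3.6,-23.5,0.072,-0.283,0.608,0,7.7,3.6,-23.5,0.072,-0.283,0.608,0,7.7,3.6,-23.5,0.072,-0.283,0.608,0,7.7,3.6,-23.5,0.072,-0.283,0.608,0,7.7,3.6,-23.5,0.072,-0.283,0.608,0,7.7,3.6,-23.5,0.072,-0.283,0.608,0])

```text
t: 14.8
ee_pos: [0.4008, 0.2833, 0.2153]
ee_rot: [0.294, 1.695, -1.829]
contact_force: [-0.4, 0.6, 0.4]
finger_gap: 0.999
```

```bash
python3 - <<'E'
from h import *
import pickle
c=capture("wrist");cv2.imwrite("pics/w9.png",c["color"][:,:,::-1]);pickle.dump(c,open("w9.pkl","wb"))
s=sense();print(s["t"],s["ee_pos"],s["qpos"].round(3),(R.from_rotvec(s["ee_rot"]).inv()*prot(75)).as_rotvec().round(4))
E
```

```text
14.85 [0.40140394 0.28267432 0.21645311] [ 1.426 -0.701 -0.83   0.614 -1.366 -1.238] [-0.0035 -0.0027  0.0019]
```

View pics/w9.png

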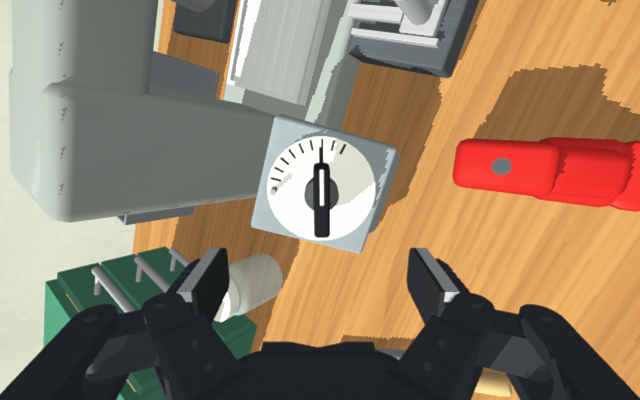

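```bash
python3 - <<'E'
from h import *
import pickle
c=pickle.load(open("w9.pkl","rb"));w1=pickle.load(open("w1.pkl","rb"))
crop("w9d.png",c,245,105,405,260,4.5)
b=lambda x,y:(x/6+240-.4,y/6+185-.4)
P,e=tri(c,(321.2,200),w1,b(510,472));print("face",P,e,"D=",P-.042*N)
P,e=tri(c,(321,190),w1,b(371,392));print("dial",P,e)
E
```

```text
face [0.45412255 0.28730744 0.13290626] 0.0012882690938020728 D= [0.47819809 0.28814817 0.09850188]
dial [0.48105846 0.29345878 0.09057305] 0.0009606325911971467
```

View pics/w9d.png

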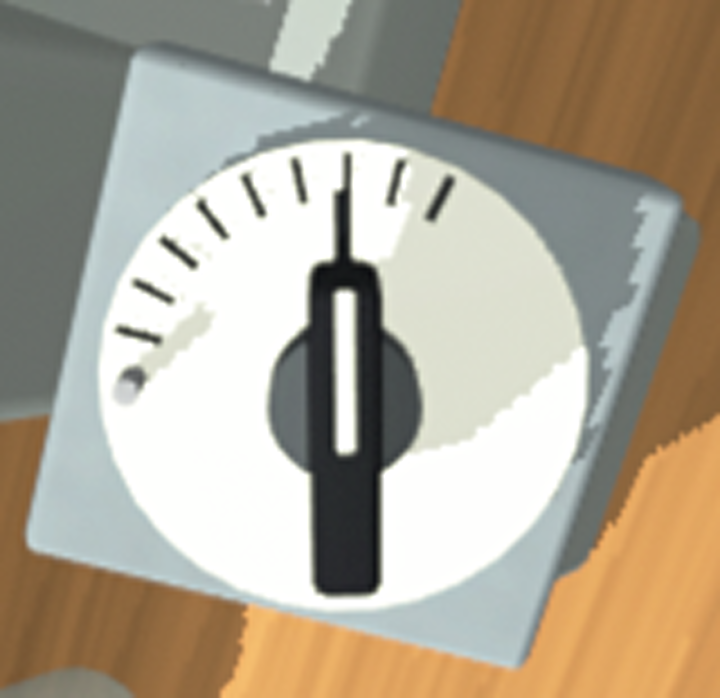

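```bash
python3 - <<'E'
from h import *
import pickle
c=pickle.load(open("w9.pkl","rb"))
s=sense();r=R.from_rotvec(s["ee_rot"])
f=200/np.tan(np.radians(c["vertical_fov"])/2)
p,d=ray(c,321.3,199.6);print("face by length",p+d*(.062*f/72.7)) 
# tilt: solve such that ends on face plane give 62mm
for k in(.125,.13,.135,.14):
    O=np.array([.4541,.2873,.1329]); O=O+N*(k-.1329)
    a=onplane(c,321.3,265/4.5+104.6,O,N);b=onplane(c,321.3,592/4.5+104.6,O,N);m=(a+b)/2
    print(k,np.linalg.norm(a-b),m,pang(a-b),"tool-frame offset cm",(r.inv().apply(m-.012*N-s["ee_pos"])*100).round(2))
E
```

```text
face by length [0.45784176 0.28899024 0.1255732 ]
0.125 0.06506277482309204 [0.45736489 0.29020743 0.12561164] 74.68833488746692 tool-frame offset cm [ 0.42 11.86 -0.74]
0.13 0.06375088283660194 [0.45495767 0.28857983 0.12999121] 74.68833488746695 tool-frame offset cm [ 0.41 11.36 -0.57]
0.135 0.06243899085011181 [0.45255044 0.28695224 0.13437077] 74.68833488746695 tool-frame offset cm [ 0.41 10.86 -0.41]
0.14 0.06112709886362166 [0.45014321 0.28532465 0.13875034] 74.68833488746698 tool-frame offset cm [ 0.4  10.36 -0.25]
```

>>> carry_out(targets=[0.41,4,-0.45,0,0,0,0,0.41,8,-0.45,0,0,0,0,0.41,11,-0.45,0,0,0,0,0.41,12.3,-0.45,0,0,0,0,0.41,12.3,-0.45,0,0,0,0,0.41,12.3,-0.45,0,0,0,0])

```text
t: 15.35
ee_pos: [0.4688, 0.2861, 0.1133]
ee_rot: [0.302, 1.697, -1.832]
contact_force: [-0.4, -0.4, 0.8]
finger_gap: 0.998
```

```bash
python3 - <<'E'
from h import *
c=capture("wrist");cv2.imwrite("pics/w10.png",c["color"][:,:,::-1])
s=sense();print(s["t"],s["ee_pos"],s["contact_force"],s["qpos"].round(3))
E
```

```text
15.4 [0.46852721 0.28712696 0.11429831] [0.03389142 0.28366252 0.8303977 ] [ 1.213 -0.515 -0.918  0.672 -1.024 -1.241]
```

View pics/w10.png

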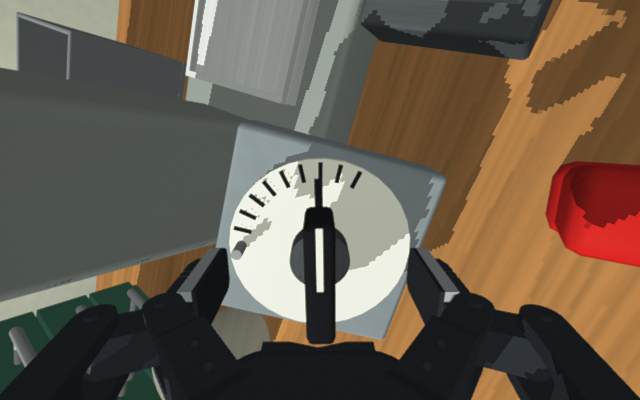

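>>> carry_out(targets=[0,0.5,0,0,0,0,0,0,0.5,0,0,0,0,1,0,0.5,0,0,0,0,1,0,0.5,0,0,0,0,1,0,0.5,0,0,0,0,1,0,0.5,0,0,0,0,1,0,0.5,0,0,0,0,1])

```text
t: 15.98
ee_pos: [0.4702, 0.2881, 0.1091]
ee_rot: [0.298, 1.697, -1.829]
contact_force: [-10.4, -1.8, 5.4]
finger_gap: 0.319
```

>>> carry_out(targets=[0,0,0,0,0,0,1,0,0,0,0,0,0,1])

```text
t: 16.15
ee_pos: [0.4702, 0.2881, 0.1091]
ee_rot: [0.298, 1.697, -1.829]
contact_force: [-8.8, -1.8, 5.4]
finger_gap: 0.32
```

```bash
python3 - <<'E'
from h import *
c=capture("wrist");cv2.imwrite("pics/w11.png",c["color"][:,:,::-1])
s=sense();print(s["t"],s["ee_pos"],s["contact_force"],s["finger_gap"])
E
```

```text
16.2 [0.47017634 0.28810443 0.10910616] [-9.46198178 -2.95736126  5.68478414] 0.3186403155040553
```

View pics/w11.png

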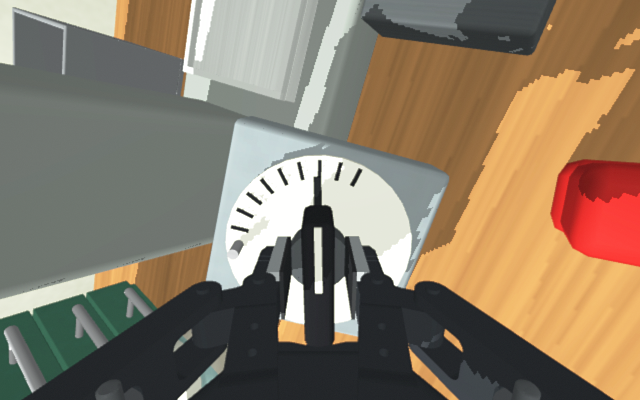

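>>> carry_out(targets=[0,0,0,0,0,0,0.5,0,0,0,0,0,0,0.5,0,-0.9,0,0,0,0,0.5,0,-0.9,0,0,0,0,0.5,0,-0.9,0,0,0,0,1,0,-0.9,0,0,0,0,1,0,-0.9,0,0,0,0,1,0,-0.9,0,0,0,0,1])

```text
t: 16.87
ee_pos: [0.4654, 0.2876, 0.1157]
ee_rot: [0.298, 1.697, -1.829]
contact_force: [-0.4, 0.2, 1.6]
finger_gap: 0.147
```

>>> carry_out(targets=[0,0,0,0,-0.1,0,1,0,0,0,0,-0.2,0,1,0,0,0,0,-0.32,0,1,0,0,0,0,-0.44,0,1,0,0,0,0,-0.56,0,1,0,0,0,0,-0.68,0,1,0,0,0,0,-0.8,0,1,0,0,0,0,-0.92,0,1,0,0,0,0,-1.04,0,1,0,0,0,0,-1.14,0,1,0,0,0,0,-1.2,0,1,0,0,0,0,-1.2,0,1])

```text
t: 17.87
ee_pos: [0.4672, 0.2911, 0.1175]
ee_rot: [-0.681, 0.814, -1.453]
contact_force: [50.5, 18.3, -15.4]
finger_gap: 0.148
```

```bash
python3 - <<'E'
from h import *
c=capture("wrist");cv2.imwrite("pics/w12.png",c["color"][:,:,::-1])
s=sense();r=R.from_rotvec(s["ee_rot"]);print(s["t"],s["ee_pos"],s["contact_force"].round(2),r.inv().apply(s["moment"]).round(3),s["finger_gap"],s["qpos"].round(3),(r.inv()*prot(0)).as_rotvec())
E
```

```text
17.9167 [0.46714979 0.29108572 0.11748346] [ 51.09  19.01 -15.22] [9.099 0.016 6.583] 0.15115262094437826 [ 1.219 -0.52  -0.917  0.674 -1.024 -0.04 ] [-0.0040107  -0.11064042 -0.00450915]
```

View pics/w12.png

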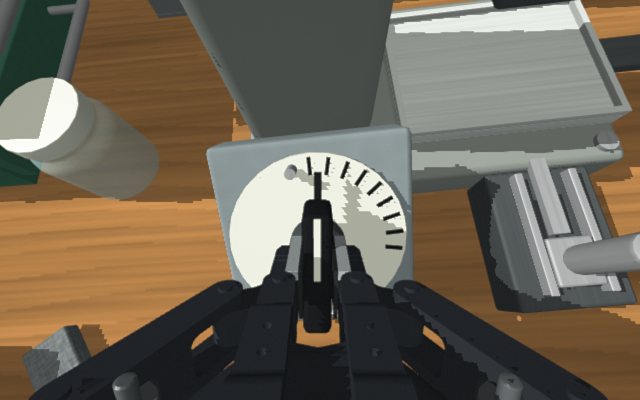

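```bash
python3 - <<'E'
from h import *
s=sense();r=R.from_rotvec(s["ee_rot"])
print("disp tool cm",r.inv().apply(np.array(s["ee_pos"])-np.array([.4654,.2876,.1157]))*100,"force tool",r.inv().apply(s["contact_force"]))
E
```

```text
disp tool cm [-0.36854906 -0.0362611   0.2162959 ] force tool [-20.62267078  42.35081861  31.37687149]
```

>>> carry_out(targets=[-0.2,0.03,0.12,0,0,0,1,-0.37,0.06,0.22,0,0,0,1,-0.37,0.06,0.22,0,0,0,1])

```text
t: 18.17
ee_pos: [0.468, 0.2914, 0.1176]
ee_rot: [-0.685, 0.818, -1.462]
contact_force: [-2.5, -1.9, 4.2]
finger_gap: 0.148
```

```bash
python3 - <<'E'
from h import *
s=sense();r=R.from_rotvec(s["ee_rot"]);print(s["t"],s["ee_pos"],r.inv().apply(s["contact_force"]).round(2),r.inv().apply(s["moment"]).round(3),s["finger_gap"],s["qpos"].round(3),(r.inv()*prot(0)).as_rotvec())
print(r.inv().apply(np.array(s["ee_pos"])-np.array([.4654,.2876,.1157]))*100)
E
```

```text
18.1667 [0.46796533 0.29137002 0.11757272] [ 1.79 -4.9   0.53] [-1.24  -0.053 -0.522] 0.1481880743014723 [ 1.219 -0.508 -0.907  0.67  -1.031 -0.04 ] [-0.00033935 -0.1126865   0.0039979 ]
[-4.02394494e-01 -2.43436541e-04  2.84761202e-01]
```

>>> carry_out(targets=[0,0,0,0,-0.04,0,1,0,0,0,0,-0.08,0,1,0,0,0,0,-0.1,0,1,0,0,0,0,-0.1,0,1])

```text
t: 18.5
ee_pos: [0.4679, 0.2917, 0.1176]
ee_rot: [-0.751, 0.74, -1.415]
contact_force: [3.0, 2.3, 3.4]
finger_gap: 0.145
```

```bash
cat > chk.py <<'E'
from h import *
s=sense();r=R.from_rotvec(s["ee_rot"]);print(s["t"],s["ee_pos"],"F",r.inv().apply(s["contact_force"]).round(2),"M",r.inv().apply(s["moment"]).round(3),s["finger_gap"],(r.inv()*prot(0)).as_rotvec().round(4),"tau6",s["tau"][5])
E
python3 chk.py; python3 -c "
from h import *
c=capture('wrist');crop('w13.png',c,200,120,440,350,3)"
```

```text
18.5 [0.46790461 0.29172687 0.11757687] F [-2.26 -0.99  4.43] M [-0.198 -0.063  0.549] 0.14545937133585188 [-0.0006 -0.0119  0.0026] tau6 0.29512301087379456
```

View pics/w13.png

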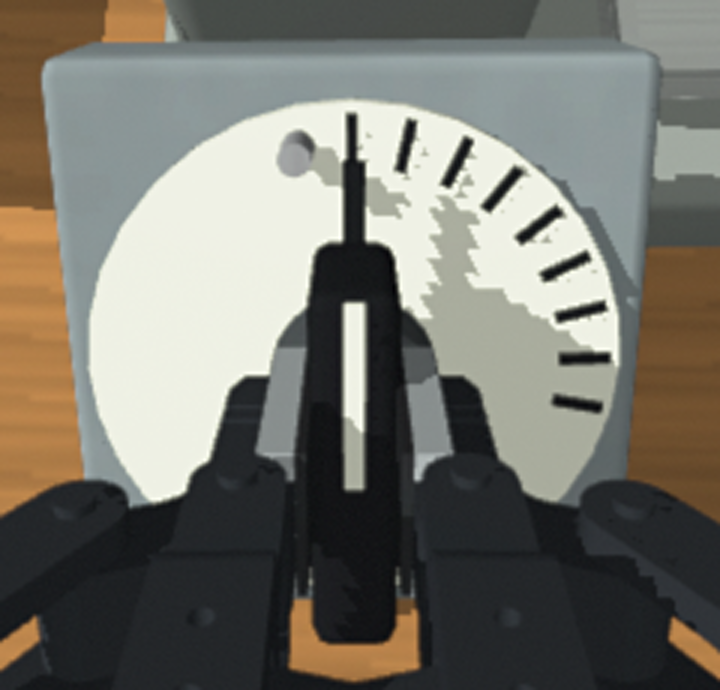

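>>> carry_out(targets=[0,0,0,0,-0.015,0,1,0,0,0,0,-0.03,0,1,0,0,0,0,-0.03,0,1])

```text
t: 18.8
ee_pos: [0.4678, 0.2918, 0.1175]
ee_rot: [-0.77, 0.718, -1.4]
contact_force: [4.0, 2.7, 4.1]
finger_gap: 0.144
```

```bash
python3 chk.py
```

```text
18.8 [0.46784528 0.29178955 0.11751526] F [-2.49 -0.99  5.74] M [0.513 0.656 1.043] 0.1443035450269833 [-0.0002  0.0175  0.0022] tau6 0.8369290642440319
```

>>> carry_out(targets=[0,0,0,0,0,0,0.7,0,0,0,0,0,0,0.3,0,0,0,0,0,0,0,0,0,0,0,0,0,0,0,-3,0,0,0,0,0,0,-7,0,0,0,0,0,0,-10.5,0,0,0,0,0,0,-10.5,0,0,0,0,0,0,-10.5,0,0,0,0,0])

```text
t: 19.55
ee_pos: [0.4068, 0.2906, 0.2044]
ee_rot: [-0.77, 0.719, -1.398]
contact_force: [0.2, 0.4, -1.2]
finger_gap: 1.002
```

```bash
python3 - <<'E'
from h import *
import pickle
d={n:capture(n) for n in("wrist","scene","top")};pickle.dump(d,open("c5.pkl","wb"))
crop("w14.png",d["wrist"],200,90,440,270,3.3)
cv2.imwrite("pics/s14.png",d["scene"]["color"][:,:,::-1])
cv2.imwrite("pics/t14.png",d["top"]["color"][:,:,::-1])
E
python3 chk.py
```

```text
19.7 [0.40745695 0.28890983 0.20113843] F [-0.45  0.14  0.46] M [-1.589 -0.031 -0.006] 1.000350563164692 [0.002  0.0186 0.0058] tau6 0.0005530909584194887
```

View pics/w14.png

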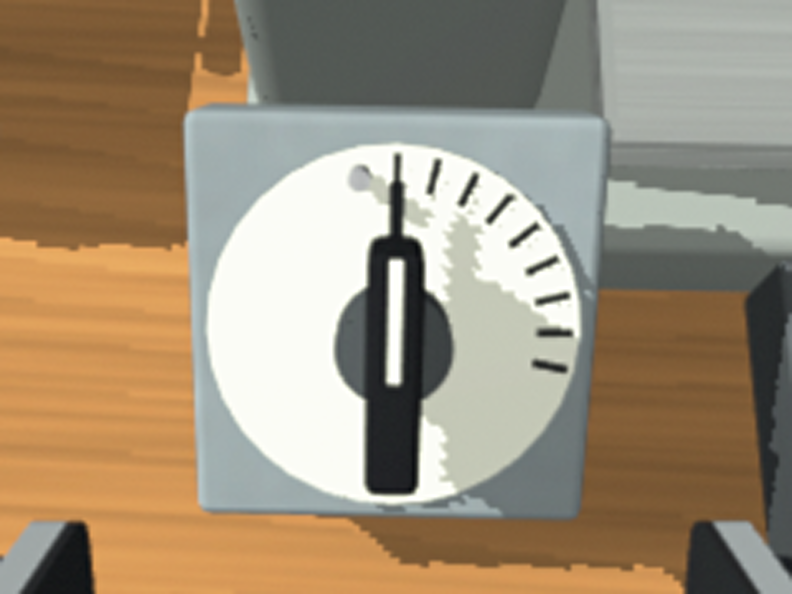

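View pics/s14.png

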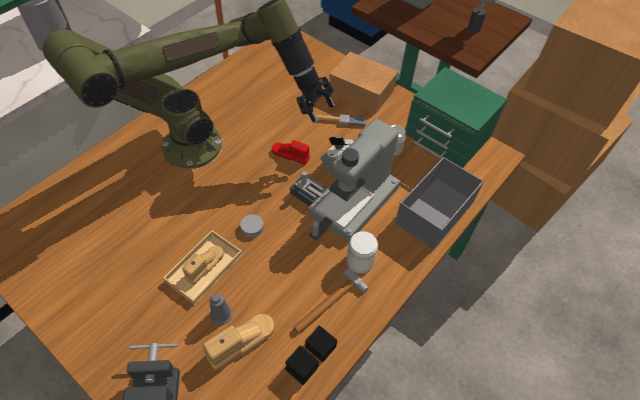

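View pics/t14.png

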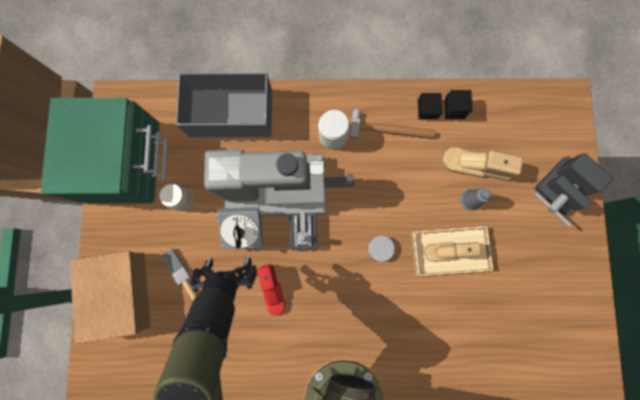

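```bash
python3 - <<'E'
from h import *
import pickle
a=pickle.load(open("c0.pkl","rb"));b=pickle.load(open("c5.pkl","rb"))
for n,(x0,y0,x1,y1) in(("top",(325,165,365,190)),("scene",(300,215,340,245))):
    p=[cv2.cvtColor(k[n]["color"][y0:y1,x0:x1],cv2.COLOR_RGB2GRAY).astype(np.float32) for k in(a,b)]
    print(n,cv2.phaseCorrelate(*p))
E
```

```text
top ((-0.041746315825264446, 0.5463891855592262), 1.038543393611908)
scene ((0.07132711775081546, -0.14844121434737012), 0.9431055526932081)
```

```bash
python3 -c "
from cell import hand_in;print(hand_in())"
```

```text
the job is handed in; nothing more can be done
None
```

The whole job is done and handed in at about 20 s of the 72 s allowed.

**What I did:**
- **Bed out:** The bed slid freely when I tried it, so I left the cross-bolt alone and drew the bed out to its stop.
- **Last:** I lowered the small last slowly onto the tray floor until it touched, then let go. It stands on its sole near the middle of the tray.
- **Bed home:** I pushed the bed back against its home stop. The handle is back where it started in the top and scene pictures, to within about 0.5 pixel.
- **Pointer:** I turned it about 75° anticlockwise until the turning resistance rose sharply at the stop. The last picture shows it on the zero tick.

**Last checks:** The gripper is open and clear of everything, and the contact force reads about zero. In the final pictures the other things on the bench look unmoved.

**What went wrong along the way:**
- **First grip on the knob:** The fingertips closed on the hub under the bar, because they were too deep. I backed off and gripped again.
- **Sideways force:** My estimate of the pointer's axis was about 4 mm off, so the force at the wrist reached about 55 N during the turn. It came through the fingers holding the bar. I eased it off before finishing. It stayed under the 120 N wrist limit. It was above the 40 N limit for the arm and gripper body, but nothing showed the body touching anything.

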